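# Stand the white crucible on the burner tripod

## Task

Get the white porcelain crucible ready for heating: pick it up, keep it upright, and set it down gently in the middle of the gauze on the tripod that has the blue burner under it. Leave the dark grey crucible where it stands, and do not use the tripod without a burner.

Things in the scene. Friction and masses are not known exactly. Their poses are not given: they have to be found in the camera images.
- white_crucible: Loose open crucible of white porcelain, 70 g (varies by about a third), round: outside diameter 36 mm at the foot, 48 mm at 16 mm height, 50 mm at the rim; 50 mm tall, wall 4 mm, floor 6 mm thick. Stands upright on the bench. Origin: centre of its underside; z up along its axis.
- grey_crucible: Loose open crucible of dark grey graphite, same shape and size as the white one, standing on the bench. Not to be moved. Origin: centre of its underside; z up.
- burner_tripod: Fixed dark steel tripod with a small blue burner (base 86 mm across) with a brass neck (85 mm tall) standing under it. Its top is a flat level round gauze disc, 82 mm across and 4 mm thick, with a white patch 52 mm across in the middle; the top face is 120 mm above the bench. Three legs splay to 52 mm from the axis at the foot. Origin: on the bench, on the axis, 120 mm below the centre of the top face; z up.
- bare_tripod: Fixed tripod exactly like the other, top face 120 mm above the bench, but with nothing under it. Not used. Origin: on the bench, on the axis; z up.

How it is judged (in metres and radians):
On the way:
1. the white crucible is lifted clear of the bench (height (world z) of white_crucible above 0.06 m), for 0.1 s.
At the end, for the whole second after the job is handed in: The white crucible stands at rest on the gauze of the tripod with the blue burner, upright within 10 degrees, its centre within 18 mm of the middle of the gauze; the grey crucible is within 20 mm of where it stood (horizontal distance between white_crucible and burner_tripod below 0.018 m and z of white_crucible in the frame of burner_tripod between 0.114 and 0.126 m and angle between white_crucible's own z axis and vertical below 0.175 rad and contact force between white_crucible and burner_tripod above 0.05 N and linear speed of white_crucible below 0.02 m/s and distance of grey_crucible from where it was at the start of the episode below 0.02 m); the robot touches nothing.
It fails at once if the white crucible is tipped by more than 40 degrees (angle between white_crucible's own z axis and vertical above 0.7 rad).
It fails at once if the white crucible is dropped on to a tripod: it falls free faster than 0.5 m/s (about 13 mm) within 60 mm of the tripod's axis ((horizontal distance between white_crucible and burner_tripod below 0.06 m or horizontal distance between white_crucible and bare_tripod below 0.06 m) and linear speed of white_crucible above 0.5 m/s and contact force between white_crucible and the fingers below 0.05 N).
It fails at once if the white crucible is stood on the tripod without a burner (contact force between white_crucible and bare_tripod above 0.2 N).
It fails at once if the grey crucible is moved by more than 30 mm (distance of grey_crucible from where it was at the start of the episode above 0.03 m).
It also fails if it takes over 38 s, if anything falls off the work surface, if the arm or the gripper's body presses on something with over 40 N, if the wrist force passes 120 N, or if a joint passes its speed limit or range.

## Robot

A 6-joint arm with a two-finger parallel gripper is mounted at the origin on the work surface. World frame = base frame: x ahead of the robot, y to its left, z up, the work surface at z = 0. Lengths are in m, angles in degrees, forces in N, time in s.
With the tool pointing down it reaches from about 0.4 to 0.825 m from the base axis. Payload 7 kg.
Tool frame: the origin (TCP) lies at the very end of the fingers, on their centre line; the grasp point (between the pads) lies 19 mm behind it; z points along the fingers, y is the direction in which the jaws open and shut (so a half turn about z gives the same grasp; the last joint's range is limited). The gripper opens to 88 mm and grips with 3 to 60 N. Pads are 19 mm wide; open, the fingers measure 130 mm over their backs; the gripper's body (78 mm by 193 mm) begins 47 mm behind the grasp point.
Start: joints at [-46.805, 20.546, 0.682, 0, -70.136, -16.507], TCP at [0.303, -0.603, 0.227] pointing down, gripper open.
Joint ranges: [-176.03, 176.03], [-82.01, 121.73], [-58.28, 71.71], [-173.87, 95.51], [-174.79, -0.11], [-173.66, 173.66]. Speed limits (degrees/s): [136.94, 136.94, 172.46, 180, 180, 180].

## Interface

Orientations are given as [roll, pitch, yaw] about the fixed x, y, z axes, in that order (R = Rz(yaw) Ry(pitch) Rx(roll)).
In Python, from plant import ctrl gives the robot as it stands.
- The arm moves only by the tool move_arm, never from a script. Its argument "increments" is a list of rows, each a list of 2 entries, a list of its own where there are three numbers: the shift along the world's x, y, z in mm, then the turn about the world's z in rad. A call has exactly 8 rows; each row shifts and turns the pose as measured when the row begins; what a row does not reach is not made up. A row lasts 1/10 s, in which the tool goes at most 50 mm and 8.59 degrees, less where a joint would pass 70% of its speed; a pose out of reach is approached as far as the arm can. A call with a gripper value outside its range is refused whole. "jaw" is the gripper command: -1 is shut, 1 is fully open, values between are in proportion, set as the call begins (left out, the last holds). The fingers move at their own pace and stop on an object; the grip force is fixed at half the most. Time passes only in rows, so rows that do not move let the fingers close, or fill a call up. It gives the time, the measured TCP pose, the force and the opening at its end, in the units of the state.
- ctrl.get_obs(): the state, without advancing time (a new reading comes with each control period).
- ctrl.snapshot(name): name is "side" or "top"; returns a dict with "color" (480x640x3 uint8, red, green, blue), "fx", "fy", "cx", "cy" (pixels), "R" (3x3) and "t" (3): a world point X has camera coordinates R X + t. Camera axes: x right, y down, z forward; pixel columns grow to the right and rows downward; lengths in m; the calibration is good to about 2 mm. A picture is of the moment at which its call begins. There is no depth.
- ctrl.close_job(): hands the job in, once; it reports no verdict.
The state is a dict: "clock": time; "joint_pos": joint angles; "qvel": joint speeds; "tau": joint torques, N m; "tool_pos": TCP position; "orientation": TCP orientation; "force": force on the tool from outside, world axes, zero at the start; "moment": the same for the moment, N m; "opening": finger opening in m.
Only numpy, scipy, OpenCV 4.12 (cv2) and the standard library are available. Lean on these libraries where they do the work, as an engineer would, in place of code of your own. Each camera call takes 0.05 s, during which the arm holds its last target.

## Working session

There is one attempt and no reset: what is moved stays moved. The work goes in short steps, Python scripts to look and compute and a tool call to move; the robot and the scene stay as the last step left them, time stands still between calls to the robot, and variables do not carry over. Pictures are saved under pics/ and viewed, and the job is handed in when it is done.

Besides the shell and the picture viewer there is one more tool, called after ">>>" as a command line: name --argument value ..., lists and objects as JSON in quotes. move_arm: Moves the arm, as the interface text tells. Its arguments: {"type":"object","properties":{"increments":{"type":"array","items":{"type":"array"}},"jaw":{"type":"number"}},"required":["increments"]}

```bash
mkdir -p pics; python3 - <<'E'
from plant import ctrl
import cv2,pickle
for n in("side","top"):
    s=ctrl.snapshot(n); cv2.imwrite(f"pics/{n}0.png",s["color"][:,:,::-1]); pickle.dump(s,open(f"{n}0.pkl","wb"))
    print(n,s["fx"],s["fy"],s["cx"],s["cy"],s["R"],s["t"])
o=ctrl.get_obs();print(o["clock"],o["tool_pos"],o["orientation"],o["opening"],o["force"])
E
```

```text
side 587.1419040750935 587.1419040750935 314.24783561365916 234.57255748599934 [[-0.84083219 -0.54121489 -0.00936353]
 [-0.29318748  0.46990135 -0.83260664]
 [ 0.45501904 -0.6973372  -0.55378561]] [0.46076711 0.18703757 0.55913886]
top 490.102440587999 490.102440587999 322.71745377687506 242.41057311945517 [[-0.02284694 -0.99962953  0.01479271]
 [-0.98192882  0.01965696 -0.18822698]
 [ 0.18786647 -0.0188258  -0.98201414]] [0.00564166 0.56193809 0.59039474]
0.1 [ 0.30296541 -0.60270152  0.22573051] [ 1.79916391e+02 -6.96352626e-03 -1.53316439e+02] 0.08790426450224491 [-0.65347792 -0.5266785   0.12542285]
```

View pics/side0.png

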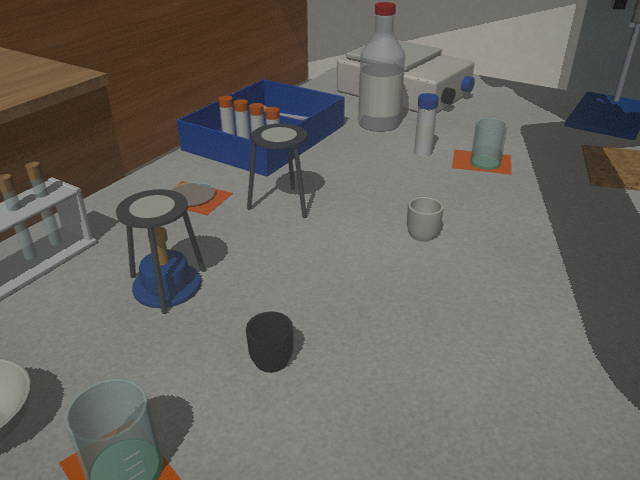

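View pics/top0.png

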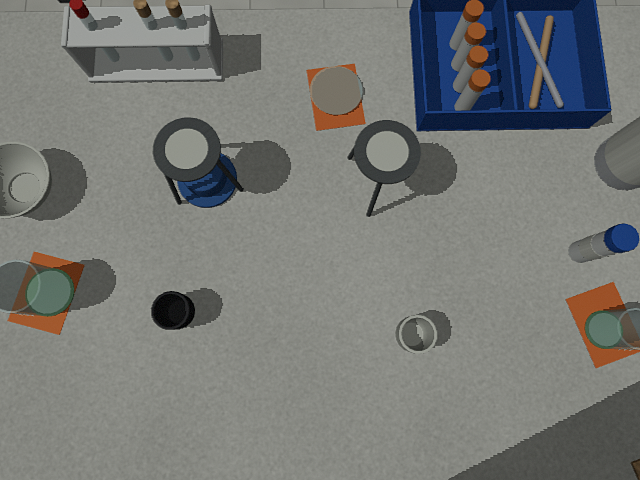

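The side view shows the burner tripod's disc near (153,208) and the white crucible's rim near (425,206). The top view has them near (187,149) and (417,334). I'll enlarge both areas to read the centres more closely.

```bash
python3 - <<'E'
import cv2,numpy as np
t=cv2.imread("pics/top0.png");s=cv2.imread("pics/side0.png")
def c(i,x,y,w=80,h=60):return cv2.resize(i[y:y+h,x:x+w],(400,300),interpolation=cv2.INTER_CUBIC)
cv2.imwrite("pics/crop0.png",np.vstack([np.hstack([c(t,377,304),c(t,147,119)]),np.hstack([c(s,385,185),c(s,113,178)])]))
E
```

```text
(no output)
```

View pics/crop0.png

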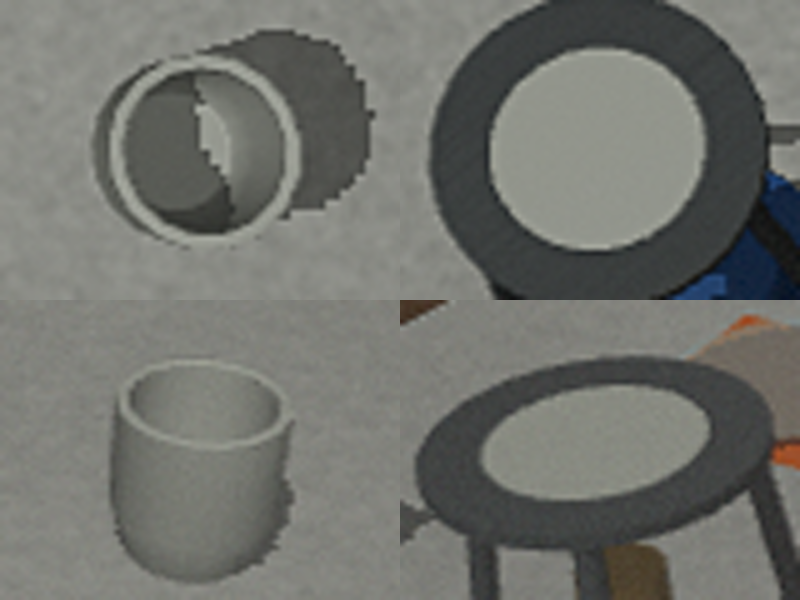

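Reading the crops, the crucible rim is centred at (418.2,334.0) in the top view and (426.4,205.8) in the side view. The white patch is centred at (186.6,148.7) in the top view and (152.3,206.5) in the side view.

```bash
cat > h.py <<'E'
import numpy as np,pickle,cv2
C={n:pickle.load(open(f"{n}0.pkl","rb")) for n in("side","top")}
def plane(n,u,v,z):
    c=C[n];R=np.array(c["R"]);t=np.array(c["t"]);d=R.T@[(u-c["cx"])/c["fx"],(v-c["cy"])/c["fy"],1];o=-R.T@t
    return o+d*(z-o[2])/d[2]
def tri(a,b):
    P=[];p=[]
    for n,q in(("top",a),("side",b)):
        c=C[n];P.append(np.array([[c["fx"],0,c["cx"]],[0,c["fy"],c["cy"]],[0,0,1]])@np.c_[c["R"],c["t"]]);p.append(np.array(q,float).reshape(2,1))
    X=cv2.triangulatePoints(P[0],P[1],p[0],p[1])[:,0];return X[:3]/X[3]
E
python3 - <<'E'
from h import *
for nm,a,b,z in(("cru",(418.2,334),(426.4,205.8),.05),("gauze",(186.6,148.7),(152.3,206.5),.12)):
    print(nm,plane("top",*a,z).round(4),plane("side",*b,z).round(4),tri(a,b).round(4))
print("grey",plane("top",173,310,.05).round(3),"bare",plane("top",388,151,.12).round(3))
print("bottle",plane("top",600,250,.0).round(3),plane("top",621,238,.08).round(3))
E
```

```text
cru [ 0.4409 -0.1258  0.05  ] [ 0.4396 -0.1202  0.05  ] [ 0.4415 -0.1263  0.0463]
gauze [0.6683 0.1575 0.12  ] [0.6672 0.1613 0.12  ] [0.6699 0.1585 0.1176]
grey [0.478 0.187 0.05 ] bare [ 0.661 -0.087  0.12 ]
bottle [ 0.553 -0.404  0.   ] [ 0.555 -0.385  0.08 ]
```

>>> move_arm --increments '[[[12,43,0],0],[[12,43,0],0],[[12,43,0],0],[[12,43,0],0],[[12,43,0],0],[[12,43,0],0],[[12,43,0],0],[[12,43,0],0]]' --jaw 1

```text
clock: 0.9
tool_pos: [0.3965, -0.2499, 0.2196]
orientation: [179.5, -0.2, -153.8]
force: [1.9, -0.6, 0.5]
opening: 0.0876
```

>>> move_arm --increments '[[[11,32,-8],0],[[11,32,-8],0],[[10,30,-20],0],[[8,20,-30],0],[[2,6,-30],0],[[0,0,0],0],[[0,0,0],0],[[0,0,0],0]]'

```text
clock: 1.7
tool_pos: [0.4405, -0.1203, 0.1237]
orientation: [179.6, 0.0, -153.4]
force: [0.2, -0.1, -0.1]
opening: 0.0876
```

```bash
python3 - <<'E'
from plant import ctrl
import cv2,numpy as np
t=ctrl.snapshot("top")["color"][:,:,::-1];s=ctrl.snapshot("side")["color"][:,:,::-1]
cv2.imwrite("pics/b.png",np.hstack([cv2.resize(t[240:440,320:520],(400,400)),cv2.resize(s[60:260,330:530],(400,400))]))
o=ctrl.get_obs();print(o["clock"],o["tool_pos"],o["orientation"])
E
```

```text
1.8 [ 0.44100671 -0.1204114   0.12407809] [ 1.79651435e+02  1.06580034e-01 -1.53409814e+02]
```

View pics/b.png

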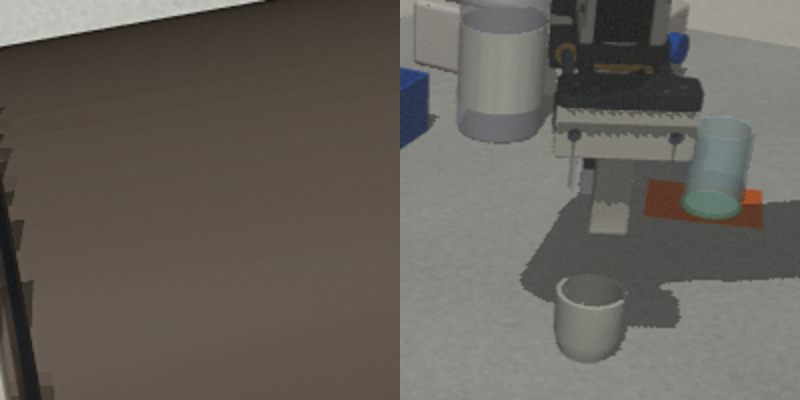

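The arm blocks the top view. In the side view the near fingertip is at about (434.5,176) and the crucible rim at about (425.5,206). I'll compare that with the projected tool position.

```bash
python3 - <<'E'
from h import *
c=C["side"]
def pr(X):
    x=np.array(c["R"])@X+c["t"];return (c["fx"]*x[0]/x[2]+c["cx"]).round(1),(c["fy"]*x[1]/x[2]+c["cy"]).round(1)
T=np.array([.441,-.1204,.1241]);a=np.radians(-153.4);y=np.array([np.sin(a),-np.cos(a),0])
print("tcp",pr(T))
for d in(.044,.065,-.044,-.065):print(d,pr(T+d*y))
for x,yy in((.4405,-.1235),(.4409,-.1258),(.4396,-.1202)):print(pr(np.array([x,yy,.05])))
E
```

```text
tcp (np.float64(430.9), np.float64(157.2))
0.044 (np.float64(432.9), np.float64(172.7))
0.065 (np.float64(433.9), np.float64(180.6))
-0.044 (np.float64(429.1), np.float64(143.1))
-0.065 (np.float64(428.3), np.float64(136.8))
(np.float64(426.8), np.float64(204.6))
(np.float64(427.2), np.float64(203.8))
(np.float64(426.4), np.float64(205.8))
```

>>> move_arm --increments '[[[0,-3,-20],0],[[0,0,-20],0],[[0,0,-20],0],[[0,0,-20],0],[[0,0,-15],0],[[0,0,-10],0],[[0,0,0],0],[[0,0,0],0]]'

```text
clock: 2.6
tool_pos: [0.4472, -0.1271, 0.0243]
orientation: [-179.9, 1.0, -153.7]
force: [-0.1, -0.4, -0.2]
opening: 0.0876
```

>>> move_arm --increments '[[[-3,2,-4],0],[[-2,1,-3],0],[[-2,1,-3],0],[[0,0,0],0],[[0,0,0],0],[[0,0,0],0],[[0,0,0],0],[[0,0,0],0]]'

```text
clock: 3.4
tool_pos: [0.4416, -0.1225, 0.0162]
orientation: [-179.8, 1.3, -153.7]
force: [-0.7, -0.4, 0.2]
opening: 0.0878
```

```bash
python3 - <<'E'
from plant import ctrl
import cv2,numpy as np
s=ctrl.snapshot("side")["color"][:,:,::-1]
cv2.imwrite("pics/c.png",cv2.resize(s[140:260,350:510],(800,600)))
o=ctrl.get_obs();print(o["clock"],o["tool_pos"],o["orientation"],o["force"])
E
```

```text
3.45 [ 0.44156703 -0.12244368  0.01617327] [-179.84788825    1.31694706 -153.70631991] [ 0.13489132 -0.09659641  0.46199665]
```

View pics/c.png

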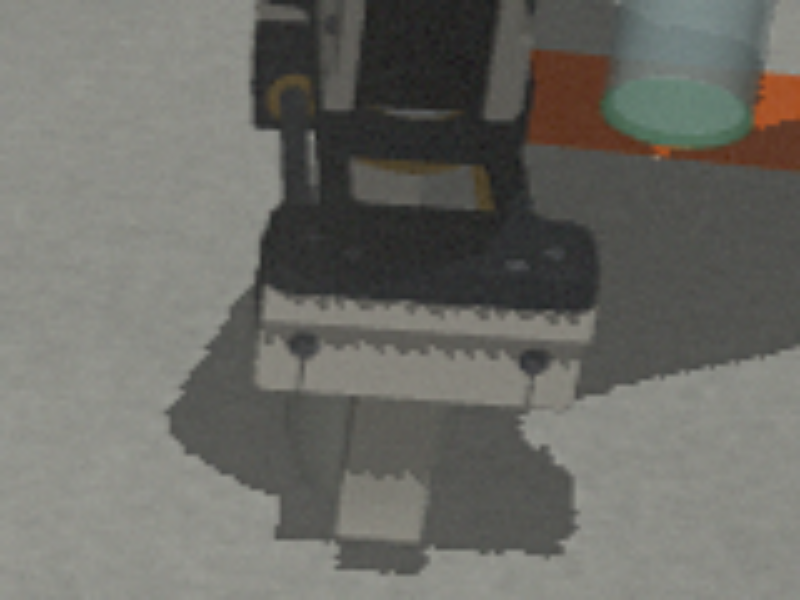

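The near finger is centred at about column 427, and the crucible behind it at about 424. The finger should show about 3 px to the side, so they're aligned. Closing the jaws.

>>> move_arm --increments '[[[0,0,0],0],[[0,0,0],0],[[0,0,0],0],[[0,0,0],0],[[0,0,0],0],[[0,0,0],0],[[0,0,0],0],[[0,0,0],0]]' --jaw -1

```text
clock: 4.25
tool_pos: [0.4417, -0.1226, 0.0162]
orientation: [-179.8, 1.3, -153.7]
force: [-1.2, -0.8, -0.6]
opening: 0.0484
```

Gripped, with the opening at 48.4 mm. Lifting.

>>> move_arm --increments '[[[0,0,10],0],[[0,0,20],0],[[0,0,30],0],[[0,0,30],0],[[0,0,30],0],[[0,0,30],0],[[0,0,30],0],[[0,0,20],0]]'

```text
clock: 5.05
tool_pos: [0.436, -0.1232, 0.2257]
orientation: [-180.0, 0.9, -153.8]
force: [-0.3, -0.4, -1.2]
opening: 0.0489
```

```bash
python3 - <<'E'
from plant import ctrl
import cv2,numpy as np
s=ctrl.snapshot("side")["color"][:,:,::-1]
cv2.imwrite("pics/d.png",cv2.resize(s[60:240,330:570],(800,600)))
o=ctrl.get_obs();print(o["clock"],o["tool_pos"],o["orientation"],o["force"],o["opening"])
E
```

```text
5.1 [ 0.4375368  -0.12345826  0.22871892] [-179.8455102     1.15185845 -153.71894117] [ 2.51064478 -0.78342557  4.36554761] 0.04835488003200404
```

View pics/d.png

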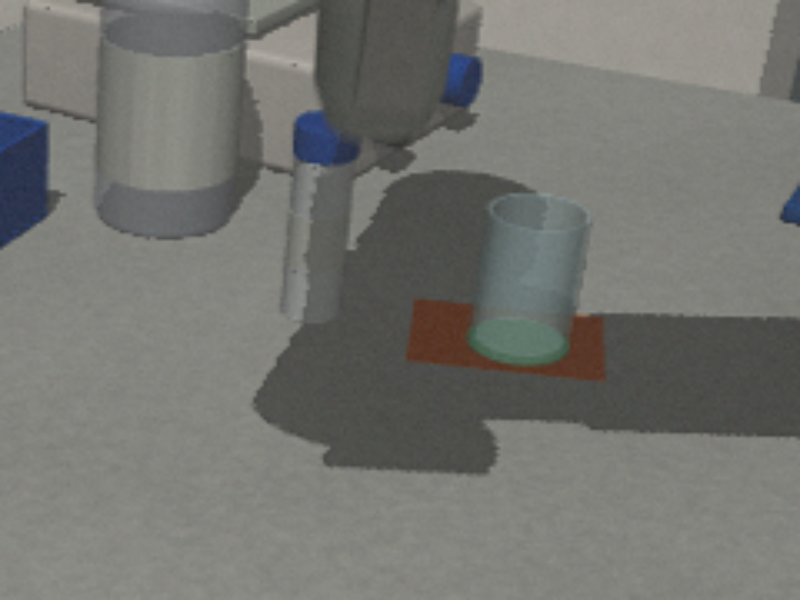

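The crucible is held upright between the fingers, with its foot at crop (395,140). Now carrying it over to the burner tripod.

>>> move_arm --increments '[[[10,12,0],0],[[20,25,0],0],[[26,32,0],0],[[26,32,0],0],[[26,32,0],0],[[26,32,0],0],[[26,32,0],0],[[22,27,0],0]]'

```text
clock: 5.9
tool_pos: [0.6224, 0.1102, 0.2317]
orientation: [-179.8, 1.4, -154.0]
force: [-0.2, -0.5, -0.5]
opening: 0.0482
```

>>> move_arm --increments '[[[18,20,0],0],[[14,14,0],0],[[8,8,-5],0],[[2,3,-15],0],[[0,0,-15],0],[[0,0,-15],0],[[0,0,-10],0],[[0,0,0],0]]'

```text
clock: 6.7
tool_pos: [0.663, 0.1617, 0.1599]
orientation: [-179.9, 0.7, -153.9]
force: [-1.4, -0.5, -0.5]
opening: 0.0483
```

```bash
python3 - <<'E'
from plant import ctrl
import cv2,numpy as np
s=ctrl.snapshot("side")["color"][:,:,::-1]
cv2.imwrite("pics/e.png",cv2.resize(s[110:260,60:260],(800,600)))
o=ctrl.get_obs();print(o["clock"],o["tool_pos"],o["orientation"],o["force"],o["opening"])
E
```

```text
6.75 [0.66342731 0.1617837  0.16074126] [-179.86085221    0.75357094 -153.87759877] [-0.71777715  0.15196155 -1.35350074] 0.04855631047063543
```

View pics/e.png

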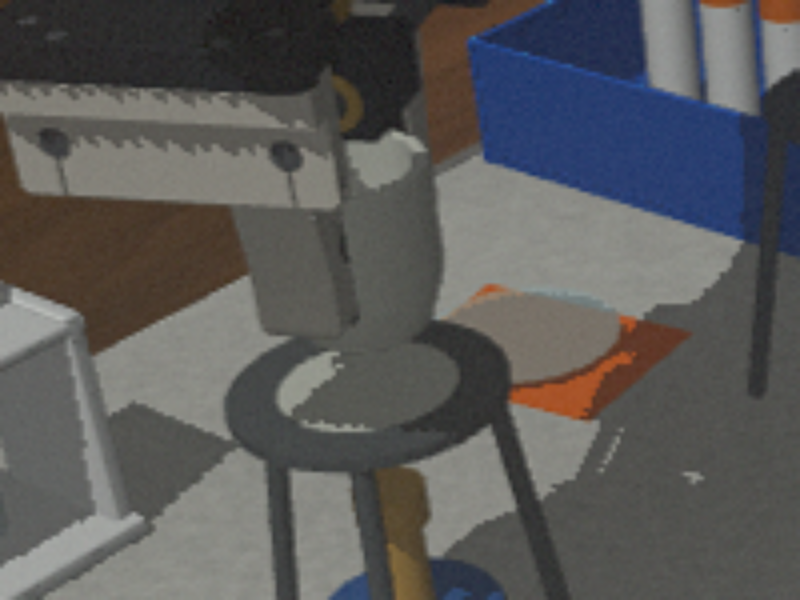

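The crucible hangs just above the gauze. Its right edge is at crop x≈443 (full picture 170.8) at crop y≈245, and its foot bottom is at crop y≈352. I'll compare that with the projection.

```bash
python3 - <<'E'
from h import *
c=C["side"];R=np.array(c["R"])
def pr(X):
    x=R@X+c["t"];return np.array([c["fx"]*x[0]/x[2]+c["cx"],c["fy"]*x[1]/x[2]+c["cy"]])
th=np.linspace(0,2*np.pi,200)
def show(cx,cy,zb):
    for r,h in((.018,0),(.024,.016),(.0245,.03),(.025,.05)):
        p=np.array([pr(np.array([cx+r*np.cos(a),cy+r*np.sin(a),zb+h])) for a in th])
        print(h,"right",((p[p[:,0].argmax()]-[60,110])*4).round(0),"bottom",((p[p[:,1].argmax()]-[60,110])*4).round(0))
print("at tcp");show(.6634,.1618,.1447)
print((pr(np.array([.6672,.1613,.12]))-[60,110])*4,(pr(np.array([.6683,.1575,.12]))-[60,110])*4)
E
```

```text
at tcp
0 right [428. 309.] bottom [346. 347.]
0.016 right [441. 257.] bottom [331. 307.]
0.03 right [436. 212.] bottom [321. 263.]
0.05 right [427. 147.] bottom [308. 196.]
[369.02402158 385.99597611] [375.8648119  379.30354953]
```

>>> move_arm --increments '[[[2,-1,-4],0],[[2,-1,-4],0],[[1,0,-4],0],[[0,0,-4],0],[[0,0,-2],0],[[0,0,0],0],[[0,0,0],0],[[0,0,0],0]]'

```text
clock: 7.55
tool_pos: [0.6701, 0.1594, 0.1442]
orientation: [-179.8, 1.0, -153.9]
force: [-0.3, 0.5, -1.0]
opening: 0.0485
```

>>> move_arm --increments '[[[-2,0,-2],0],[[0,0,-2],0],[[0,0,-1],0],[[0,0,-1],0],[[0,0,-1],0],[[0,0,0],0],[[0,0,0],0],[[0,0,0],0]]'

```text
clock: 8.35
tool_pos: [0.668, 0.1596, 0.137]
orientation: [-179.8, 1.0, -153.9]
force: [0.1, -0.8, -0.2]
opening: 0.0488
```

>>> move_arm --increments '[[[0,0,-1],0],[[0,0,0],0],[[0,0,0],0],[[0,0,0],0],[[0,0,0],0],[[0,0,0],0],[[0,0,0],0],[[0,0,0],0]]'

```text
clock: 9.15
tool_pos: [0.6682, 0.1596, 0.1363]
orientation: [-179.8, 1.1, -153.9]
force: [-0.8, -0.6, -0.0]
opening: 0.0483
```

```bash
python3 - <<'E'
from plant import ctrl
import cv2,numpy as np
s=ctrl.snapshot("side")["color"][:,:,::-1]
cv2.imwrite("pics/f.png",cv2.resize(s[110:260,60:260],(800,600),interpolation=cv2.INTER_CUBIC))
o=ctrl.get_obs();print(o["clock"],o["tool_pos"],o["orientation"],o["force"],o["opening"])
E
```

```text
9.2 [0.6682429  0.15967257 0.13630358] [-179.83647353    1.08837869 -153.8937476 ] [-0.15937177  0.18012043  0.26807721] 0.048543228358101924
```

View pics/f.png

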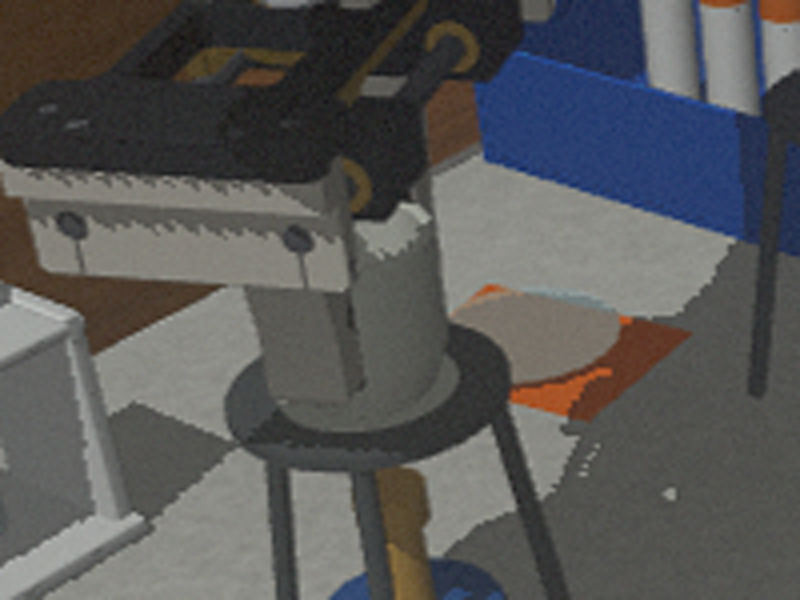

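The crucible is over the patch, with its foot bottom at crop y≈430 and almost down. The force shows no clear contact yet, so I'll lower it a little more.

>>> move_arm --increments '[[[0,0,-0.5],0],[[0,0,0],0],[[0,0,-0.5],0],[[0,0,0],0],[[0,0,-0.5],0],[[0,0,0],0],[[0,0,0],0],[[0,0,0],0]]'

```text
clock: 10.0
tool_pos: [0.6685, 0.1597, 0.1362]
orientation: [-179.8, 1.2, -153.9]
force: [-0.7, 0.4, 2.5]
opening: 0.0488
```

The height has stopped at 0.136 and Fz is up to 2.5 N, so it's in contact. Releasing part way.

>>> move_arm --increments '[[[0,0,0],0],[[0,0,0],0],[[0,0,0],0],[[0,0,0],0],[[0,0,0],0],[[0,0,0],0],[[0,0,0],0],[[0,0,0],0]]' --jaw 0.6

```text
clock: 10.8
tool_pos: [0.6684, 0.1597, 0.1348]
orientation: [-179.8, 1.1, -153.9]
force: [0.1, -0.8, -0.8]
opening: 0.07
```

```bash
python3 - <<'E'
from plant import ctrl
import cv2,numpy as np
s=ctrl.snapshot("side")["color"][:,:,::-1]
cv2.imwrite("pics/g.png",cv2.resize(s[110:260,60:260],(800,600),interpolation=cv2.INTER_CUBIC))
o=ctrl.get_obs();print(o["clock"],o["tool_pos"],o["orientation"],o["force"],o["opening"])
E
```

```text
10.85 [0.66837783 0.15965261 0.13479521] [-179.82645922    1.09788278 -153.88793311] [-0.14664671  0.02734465  0.6574737 ] 0.07014369290564296
```

View pics/g.png

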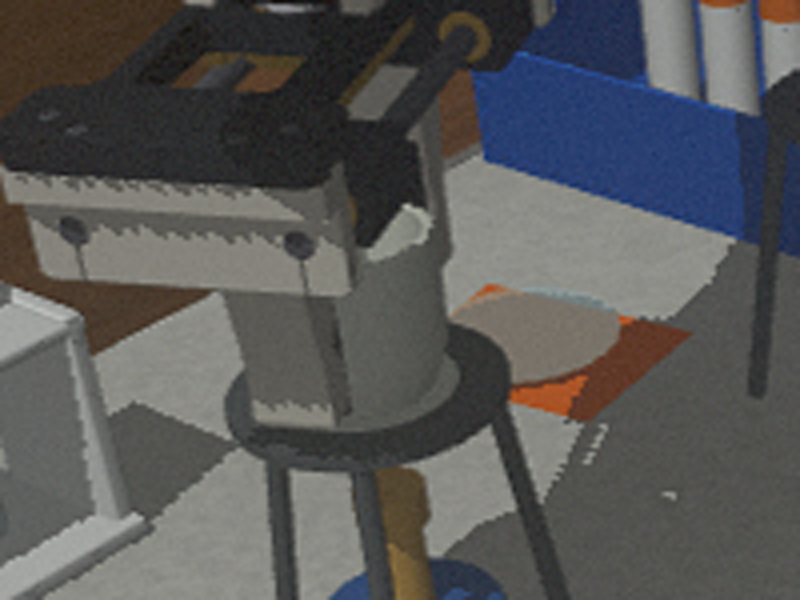

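The crucible stands upright on the patch: its rim is at crop y≈210–250, its foot at y≈430, and the near finger is clear of the wall. Opening fully, then going straight up.

>>> move_arm --increments '[[[0,0,0],0],[[0,0,0],0],[[0,0,0],0],[[0,0,10],0],[[0,0,10],0],[[0,0,15],0],[[0,0,20],0],[[0,0,25],0]]' --jaw 1

```text
clock: 11.65
tool_pos: [0.6667, 0.1589, 0.2169]
orientation: [-179.8, 0.8, -153.9]
force: [0.4, 0.2, 1.3]
opening: 0.0873
```

>>> move_arm --increments '[[[0,0,30],0],[[0,0,30],0],[[-20,-30,0],0],[[-25,-35,0],0],[[-25,-35,0],0],[[-25,-35,0],0],[[-25,-35,0],0],[[-20,-30,0],0]]'

```text
clock: 12.45
tool_pos: [0.5254, -0.0434, 0.2926]
orientation: [-179.6, 1.7, -153.6]
force: [1.1, -1.0, -0.4]
opening: 0.0876
```

>>> move_arm --increments '[[[0,-40,0],0],[[0,-40,0],0],[[0,-40,0],0],[[0,-40,0],0],[[0,-30,0],0],[[0,0,0],0],[[0,0,0],0],[[0,0,0],0]]'

```text
clock: 13.25
tool_pos: [0.5211, -0.2444, 0.3046]
orientation: [-179.2, 2.5, -153.7]
force: [0.8, -0.3, 0.4]
opening: 0.0874
```

```bash
python3 - <<'E'
from plant import ctrl
import cv2,numpy as np
t=ctrl.snapshot("top")["color"][:,:,::-1];s=ctrl.snapshot("side")["color"][:,:,::-1]
r=lambda i:cv2.resize(i,(400,300),interpolation=cv2.INTER_CUBIC)
cv2.imwrite("pics/h.png",np.vstack([np.hstack([r(t),r(s)]),np.hstack([r(t[104:194,127:247]),r(s[140:230,93:213])])]))
o=ctrl.get_obs();print(o["clock"],o["tool_pos"],o["qvel"],o["force"])
E
```

```text
13.35 [ 0.52118607 -0.24390746  0.30456904] [ 0.40200079  0.17151943 -0.16780419 -0.04014848  0.18196507  0.05966551] [0.02058783 1.32523838 0.20783485]
```

View pics/h.png

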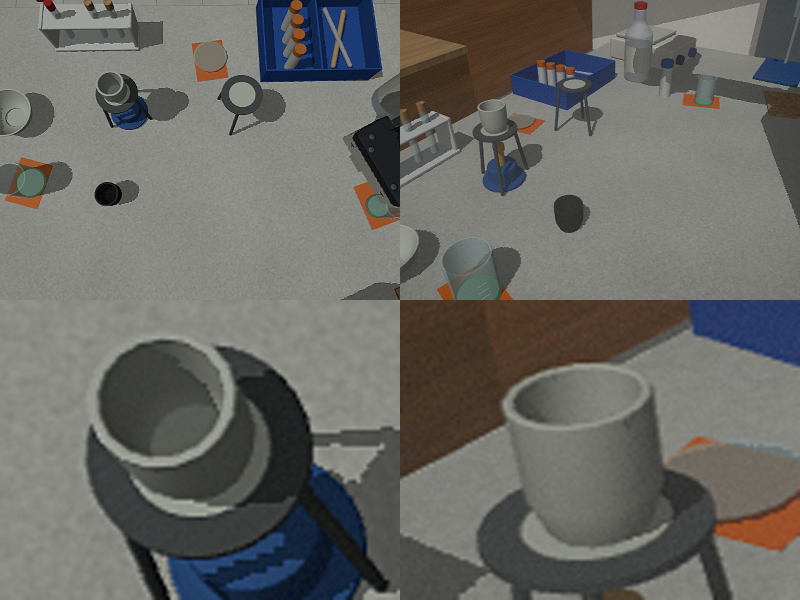

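The crucible stands upright on the burner gauze, and the arm is clear. Its rim centre is at about (176.5,134.5) in the top view and (146.7,168.8) in the side view. I'll check the offset and whether the grey crucible has moved.

```bash
python3 - <<'E'
from h import *
a=plane("top",176.5,134.5,.17);b=plane("side",146.7,168.8,.17)
print(a.round(4),(a-plane("top",186.6,148.7,.12)).round(4));print(b.round(4),(b-plane("side",152.3,206.5,.12)).round(4))
from plant import ctrl
n=ctrl.snapshot("side")["color"].astype(int);o=C["side"]["color"].astype(int)
print("grey region mean diff",abs(n-o)[305:375,240:300].mean())
E
```

```text
[0.6651 0.1558 0.17  ] [-0.0032 -0.0017  0.05  ]
[0.6642 0.1616 0.17  ] [-0.0029  0.0003  0.05  ]
grey region mean diff 3.120873015873016
```

About 3 mm off centre, and the grey crucible hasn't moved. Handing in.

```bash
python3 -c "
from plant import ctrl
print(ctrl.close_job())"
```

```text
the job is handed in; nothing more can be done
None
```

I picked up the white crucible, kept it upright, set it down on the gauze of the tripod with the blue burner, and backed the arm away. The job was handed in at about 13.5 s; handing in gives no verdict.

**Position:** in the last pictures the crucible stands upright about 3 mm from the middle of the gauze (limit 18 mm). Each camera gave about 3 mm relative to its own reading of the gauze centre. In absolute terms the two cameras differ by up to about 6 mm in y, more than the stated 2 mm calibration.

**Set-down:** I lowered it in steps of about 1 mm or less and released when the vertical force reached 2.5 N and the height stopped falling. The tool sank another 1.4 mm or so while the jaws opened.

**Grey crucible:** no sign of movement; the area around it in the side picture differed from the start by about 3 grey levels out of 255 on average, which I took as image noise. I did not measure its position again.

**Arm:** it is well clear of everything and the wrist force was near zero at the last check. The bare tripod was not used.

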